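Cap the seam camera and wind it down

ROBOT

A 7-joint arm with a two-finger parallel gripper is mounted at the origin on the work surface; the furniture and walls round the work are solid. World frame = base frame: x ahead of the robot, y to its left, z up, the work surface at z = 0. Lengths are in mm, angles in rad, forces in N, time in s.
With the tool pointing down it reaches from about 400 to 875 mm from the base axis. Payload 4.4 kg.
Tool frame: the origin (TCP) lies at the very end of the fingers, on their centre line; the grasp point (between the pads) lies 19 mm behind it; z points along the fingers, y is the direction in which the jaws open and shut (so a half turn about z gives the same grasp; the last joint's range is limited). The gripper opens to 85 mm and grips with 20 to 120 N. Pads are 22 mm wide; open, the fingers measure 114 mm over their backs; the gripper's body (76 mm by 85 mm) begins 54 mm behind the grasp point. The pads swing forward as they close: fully open they stand 13 mm farther back than shut.
Start: joints at [1.172, 0.628, 0.038, 1.517, -0.027, 0.996, -0.02], TCP at [212.377, -614.34, 231.313] pointing down, gripper open.
Joint ranges: [-3.06, 3.06], [-0.37, 2.12], [-1.25, 1.32], [0.18, 2.47], [-1.1, 4.24], [0.23, 1.98], [-2.94, 2.94]. Speed limits (rad/s): [2.57, 2.57, 3.14, 3.14, 3.14, 3.14, 3.14].

INTERFACE

Orientations are given as [roll, pitch, yaw] about the fixed x, y, z axes, in that order (R = Rz(yaw) Ry(pitch) Rx(roll)).
In Python, from cell import ctrl gives the robot as it stands.
- The arm moves only by the shell command python3 -m crank 'ROWS' [OPENING]. ROWS is JSON, a list that holds one entry, the list of rows, each a list of 6 numbers: the shift along the tool's x, y, z in units of 30 mm (1.0 is 30 mm), then the turn, a rotation vector about the tool's x, y, z in units of 6 degrees (1.0 is 6 degrees). In form: [[[tx, ty, tz, rx, ry, rz], ...]]. A call has 1 to 12 rows; each row shifts and turns the pose as measured when the row begins, along the tool's axes as they then stand; what a row does not reach is not made up. A row lasts 1/12 s, in which the tool goes at most 41.7 mm and 7.16 degrees, less where a joint would pass 70% of its speed; a pose out of reach is approached as far as the arm can. A call is refused whole if a number of a shift passes 1 or a number of a turn 1, either way. A call with a gripper value outside its range is refused whole. OPENING is the gripper command: -1 is fully open, 1 is shut, values between are in proportion, set as the call begins (- or left out, the last holds). The fingers move at their own pace and stop on an object; the grip force is fixed at half the most. Time passes only in rows, so rows that do not move let the fingers close. It gives the time, the measured TCP pose, the force and the opening at its end, in the units of the state.
- ctrl.read_state(): the state, without advancing time (a new reading comes with each control period).
- ctrl.get_image(name): name is "scene" or "top" or "wrist"; returns a dict with "color" (384x512x3 uint8, red, green, blue), "depth" (384x512 float32, mm along the optical axis (not along the pixel's ray), 0 where there is no reading), "camera_matrix" (3x3 intrinsics, pixels), "k1" (the pictures are not rectified: a ray, as slopes to the right and down, at radius r is drawn at 1 + k1 r^2 times it, then the intrinsics apply), "R" (3x3) and "t" (3): a world point X has camera coordinates R X + t. Camera axes: x right, y down, z forward; pixel columns grow to the right and rows downward; lengths in mm; the calibration is good to about 2 mm. A picture is of the moment at which its call begins.
- ctrl.finish_job(): hands the job in, once; it reports no verdict.
Trained networks look in a picture, given as the dict that the camera call returned (one of the last four; its "shot" number tells which), for a name from the list of things; names that differ only in an ending like _2 or _b are one class to them, and where a whole thing is asked for, a point or a joint stands for the part that bears it (a point fixed in the world has none). Each returns a list of dicts, best first, with "conf" (0 to 1); they miss things now and then, are a little off and sometimes report something else, mostly with a low value. They report only what shows in the picture. A call takes as long as a camera call. They do not tell look-alikes from the thing itself.
- ctrl.search_frame(query, picture): "extent" ([centre column, centre row, width, height] in pixels, round what is visible of it).
The state is a dict: "clock": time; "qpos": joint angles; "qd": joint speeds; "tau": joint torques, N m; "eef_pos": TCP position; "tool_rot": TCP orientation; "force": force on the tool from outside, world axes, zero at the start; "torque": the same for the moment, N m; "width": finger opening in mm.
Only numpy, scipy, OpenCV 4.12 (cv2) and the standard library are available. Lean on these libraries where they do the work, as an engineer would, in place of code of your own. Each camera call takes 0.05 s, during which the arm holds its last target. There are 200 camera calls.

TASK

Put the seam camera away: pinch the two tabs of the dust cap together, set the cap flush on the camera's rim while the camera still stands raised, and let the tabs spring out under the rim so that the cap is locked on. Then turn the crank clockwise (seen from above) by its grip until the camera is fully wound down, and let go. Leave the other things on the table where they are.

Things in the scene. Friction and masses are not known exactly. Their poses are not given: they have to be found in the camera images.
- dust_cap: Round black cap, loose, standing on its plug; about 150 g. Origin: centre of the plug's underside, z up. Plug 67 mm across, z 0 to 16 mm, lower edge chamfered; flange 90 mm across, z 16 to 21. Two grey finger tabs stand on the flange at its +y and -y. Fits the rim at any yaw, but only with both tabs pinched fully. Seated, its origin is 16 mm below point lens_rim.
- cap_pinch (a point): point on the cap's axis midway between the two finger tabs, 35 mm above the cap's origin. The tabs rise from z 21 to 48 mm of the cap, 26 mm wide (cap's x), 6 mm thick; outer faces 54 mm apart at rest, 40 mm pinched. Pinch them along the cap's y, fingertips just above the flange.
- tab_left (a joint): inward travel of the tab at the cap's +y, m: 0 sprung out, 0.007 at its stop. Spring 5.4 N at rest, 12 N at the stop (each tab): a grip of 20 N holds both at their stops and carries the cap. The tab's tooth under the flange (16 mm wide, z 2 to 8.5 mm of the cap) reaches 39.5 mm from the cap's axis at rest, 32.5 mm pinched; let go, it springs out under the rim.
- tab_right (a joint): the same for the tab at the cap's -y
- camera_stand: Fixed camera stand: dark base plate 120 x 300 x 12 mm on the table (origin: centre of its underside; long side along its y, z up). At its y = -90 mm a grey sleeve (110 mm across, 70 mm high) from which the camera barrel rises; at y = +90 mm a grey gearbox (86 mm square, 62 mm high) with the crank on top.
- lens_rim (a point): centre of the top of the raised camera barrel's rim; z up. Barrel 96 mm across; rim: a dark inward lip, opening 72 mm across, 6 mm thick, with a wider space (88 mm across) below it; the lens lies 44 mm below. The rim top is 115 mm above the table with the camera fully raised, 85 mm fully down; it moves with the camera.
- lens_barrel (a joint): how far the camera is wound down, m: 0 fully raised, 0.030 fully down. Driven only by the crank, 3 mm per rad; it stays where it is left, also under a push of some 15 N.
- crank (a joint): crank angle, rad: grows clockwise seen from above and lowers the camera; 0 camera fully raised, 10 (1.6 turns) at its stop, camera fully down. The crank starts somewhere between 0 and 2.5. About 2 N at the grip turns it.
- grip_mid (a point): middle of the crank's grip: a black upright knob 46 mm high, 22 mm across, spinning freely about its own upright axis, 45 mm from the crank's axis; it spans 78 to 124 mm above the table, this point at 103. Hold it from above with fingertips no lower than 80 mm (the crank's arm below is 76 mm high) and carry it round in a circle; the hand need not turn.
- crank_axis (a point): point on the crank's vertical axis at the height of grip_mid (fixed); the grip circles it at 45 mm
- gauge_block: bystander: grey steel block with holes, 50x75x25 mm; origin under its centre
- tape_measure: bystander: yellow tape measure, 38x99x65 mm; origin under its centre
- weld_magnet: bystander: red welding magnet, 78x105x20 mm; origin under its centre
- pliers: bystander: blue-handled pliers, 60x184x16 mm; origin under its centre
There are look-alikes about, which are no part of the job. Of the things shaped like the dust_cap, the black one is meant.

How it is judged:
By the outcome, as a careful person would: the job done as asked, in the order asked, and still so for the second after the job is handed in, with the robot touching nothing.
It also fails if it takes over 72 s, if anything falls off the work surface, if the arm or the gripper's body presses on something with over 40 N, if the wrist force passes 120 N, or if a joint passes its speed limit or range.

## Working session

There is one attempt and no reset: what is moved stays moved. The work goes in short steps, Python scripts to look and compute and a shell command to move; the robot and the scene stay as the last step left them, time stands still between calls to the robot, and variables do not carry over. Pictures are saved under pics/ and viewed, about 8 in all and at most 12, crops included, and the job is handed in when it is done.

```bash
mkdir -p pics; ls; cat > h.py <<'E'
import numpy as np, cv2
from cell import ctrl
from scipy.spatial.transform import Rotation as Ro
def snap(n,name=None):
    p=ctrl.get_image(n)
    if name: cv2.imwrite('pics/'+name,p["color"][:,:,::-1])
    return p
def rays(p,uv):
    K=p["camera_matrix"];uv=np.atleast_2d(np.float64(uv))
    return cv2.undistortPoints(uv[:,None],K,np.array([p["k1"],0,0,0.]))[:,0]
def atz(p,uv,z):
    r=rays(p,uv);d=np.c_[r,np.ones(len(r))]@p["R"];c=-p["R"].T@p["t"]
    return c+d*((z-c[2])/d[:,2])[:,None]
def cloud(p,box=None):
    v,u=np.mgrid[0:384,0:512]
    if box: u=u[box[1]:box[3],box[0]:box[2]];v=v[box[1]:box[3],box[0]:box[2]]
    u=u.ravel();v=v.ravel();d=p["depth"][v,u];k=d>0;u,v,d=u[k],v[k],d[k]
    r=rays(p,np.c_[u,v]);X=(np.c_[r,np.ones(len(r))]*d[:,None]-p["t"])@p["R"]
    return X,p["color"][v,u],np.c_[u,v]
def proj(p,X):
    X=np.atleast_2d(np.float64(X));return cv2.projectPoints(X[:,None],cv2.Rodrigues(p["R"])[0],p["t"].astype(float),p["camera_matrix"],np.array([p["k1"],0,0,0.]))[0][:,0]
E
python3 - <<'E'
from h import *
a=snap("top","top.png");b=snap("scene","scene.png")
for n,p in(("top",a),("scene",b)):
  print(n,"cam",-p["R"].T@p["t"])
  for q in("dust_cap","camera_stand","grip_mid","lens_rim","pliers","tape_measure","gauge_block","weld_magnet"):
    print(q,[(np.round(d["extent"]).tolist(),round(d["conf"],2)) for d in ctrl.search_frame(q,p)][:4])
s=ctrl.read_state();print(s)
cv2.imwrite('pics/both.png',cv2.resize(np.vstack([a["color"],b["color"]])[:,:,::-1],(400*2,600)) if 0 else np.vstack([a["color"],b["color"]])[:,:,::-1])
E
```

```text
pics
top cam [ 286.4517107  -157.33843217 1712.83952312]
dust_cap [([272.0, 208.0, 25.0, 28.0], 0.78), ([140.0, 259.0, 28.0, 31.0], 0.74), ([314.0, 210.0, 25.0, 26.0], 0.66), ([346.0, 188.0, 26.0, 29.0], 0.54)]
camera_stand [([246.0, 166.0, 88.0, 45.0], 0.72)]
grip_mid [([206.0, 168.0, 9.0, 8.0], 0.45)]
lens_rim [([276.0, 160.0, 29.0, 29.0], 0.81)]
pliers [([177.0, 221.0, 19.0, 52.0], 0.61)]
tape_measure [([366.0, 227.0, 21.0, 32.0], 0.63)]
gauge_block [([228.0, 207.0, 19.0, 18.0], 0.64)]
weld_magnet [([345.0, 190.0, 28.0, 30.0], 0.96)]
scene cam [-278.4092012   444.56628965 1130.13803258]
dust_cap [([195.0, 301.0, 29.0, 26.0], 0.89), ([263.0, 190.0, 27.0, 18.0], 0.8), ([192.0, 187.0, 5.0, 11.0], 0.17)]
camera_stand [([221.0, 180.0, 83.0, 78.0], 0.82)]
grip_mid [([231.0, 212.0, 22.0, 24.0], 0.67), ([192.0, 186.0, 6.0, 12.0], 0.46)]
lens_rim [([237.0, 153.0, 28.0, 26.0], 0.89)]
pliers [([203.0, 256.0, 30.0, 37.0], 0.86)]
tape_measure [([232.0, 212.0, 22.0, 22.0], 0.69), ([221.0, 177.0, 77.0, 75.0], 0.62), ([334.0, 157.0, 13.0, 11.0], 0.4)]
gauge_block [([232.0, 210.0, 22.0, 23.0], 0.55)]
weld_magnet [([302.0, 154.0, 21.0, 18.0], 0.87), ([220.0, 177.0, 76.0, 76.0], 0.4)]
{'clock': 0.9, 'qpos': array([ 1.17222596,  0.62835464,  0.038489  ,  1.5173998 , -0.02701865,
        0.99632733, -0.02002759]), 'qd': array([-3.44972613e-03,  1.37325934e-03, -4.08048498e-04, -5.58766960e-04,
        1.20764443e-03, -6.61208658e-05,  1.04893712e-03]), 'tau': array([ 4.44136367e-04, -5.63255489e+01,  1.22546654e+00, -1.93780947e+01,
        1.09130450e-02,  1.39231815e-03, -9.59470668e-06]), 'eef_pos': array([ 212.37063075, -614.33708134,  231.34270199]), 'tool_rot': array([ 3.14156506e+00, -6.10868076e-05,  3.32716555e-01]), 'force': array([ 0.86342444,  0.55100334, -0.56305645]), 'torque': array([ 0.01996397, -0.00335756,  0.0332176 ]), 'width': 85.5804138072675}
```

View pics/top.png

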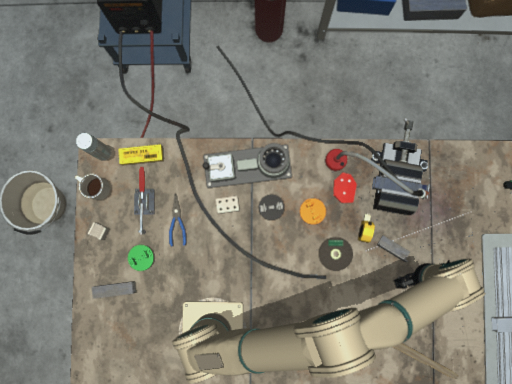

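View pics/scene.png

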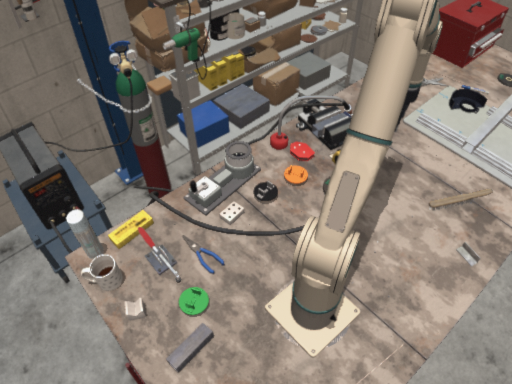

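Candidates shaped like the cap in the top view are black (272,208), orange (313,211), green (140,259) and red (345,188). There is also a flat dark disc at (336,253). I choose the black one at (272,208), and will check it in a close crop.

```bash
python3 - <<'E'
from h import *
a=snap("top");b=snap("scene")
A=cv2.resize(a["color"][135:235,195:365],None,fx=4.5,fy=4.5,interpolation=cv2.INTER_CUBIC)[:,:765]
B=cv2.resize(b["color"][130:230,180:320],None,fx=4,fy=4,interpolation=cv2.INTER_CUBIC)
cv2.imwrite('pics/crop1.png',A[:,:,::-1])
for n,uv,z in(("cap",(272,208),21),("rim",(275,159),115),("grip",(206,168),124)): print(n,atz(a,uv,z))
X,c,uv=cloud(a,(190,130,300,225))
# cap flange / black
cap0=atz(a,(272,208),21)[0]
k=(np.hypot(*(X[:,:2]-cap0[:2]).T)<60)
print("cap heights",np.percentile(X[k,2],[5,50,80,90,97]))
f=k&(X[:,2]>12)&(X[:,2]<60);print("cap mean",X[f].mean(0),(X[f].min(0)+X[f].max(0))/2,np.ptp(X[f],axis=0))
t=k&(X[:,2]>38);print("tabs",np.round(X[t],0).tolist()[:60])
r0=atz(a,(275,159),115)[0]
k=(np.hypot(*(X[:,:2]-r0[:2]).T)<65)&(X[:,2]>95);print("rim",X[k].mean(0),(X[k].min(0)+X[k].max(0))/2,np.ptp(X[k],axis=0),np.percentile(X[k,2],[10,50,90]))
g0=atz(a,(206,168),124)[0]
k=(np.hypot(*(X[:,:2]-g0[:2]).T)<70)&(X[:,2]>98);print("grip",k.sum(),X[k].mean(0),np.median(X[k],0),np.ptp(X[k],axis=0))
k=(np.hypot(*(X[:,:2]-g0[:2]).T)<130)&(X[:,2]>50)&(X[:,2]<72)&(X[:,1]>r0[1]+70);print("gearbox",k.sum(),(X[k].min(0)+X[k].max(0))/2,np.ptp(X[k],axis=0))
k=(np.hypot(*(X[:,:2]-g0[:2]).T)<250)&(X[:,2]>6)&(X[:,2]<18);
print(cv2.minAreaRect(X[(X[:,2]>7)&(X[:,2]<200)&(X[:,0]>cap0[0]+75)&(X[:,1]<g0[1]+60)][:,:2].astype(np.float32)))
E
```

```text
cap [[ 424.3589935  -201.68735263   21.        ]]
rim [[ 577.73195278 -208.27479541  115.        ]]
grip [[545.10160484  16.64683268 124.        ]]
cap heights [-4.16552578 17.63511321 23.68926232 26.44833643 42.97633604]
cap mean [ 426.54071815 -199.20684739   23.29215944] [ 426.52645714 -193.28688678   34.38725391] [87.27023341 99.88044683 44.36919736]
tabs [[443.0, -221.0, 45.0], [440.0, -221.0, 41.0], [439.0, -225.0, 46.0], [435.0, -174.0, 49.0], [436.0, -221.0, 47.0], [436.0, -225.0, 43.0], [432.0, -171.0, 44.0], [432.0, -174.0, 48.0], [432.0, -177.0, 47.0], [432.0, -221.0, 52.0], [432.0, -224.0, 57.0], [429.0, -174.0, 49.0], [429.0, -177.0, 46.0], [429.0, -221.0, 46.0], [429.0, -224.0, 51.0], [425.0, -174.0, 47.0], [425.0, -177.0, 52.0], [426.0, -221.0, 44.0], [426.0, -225.0, 49.0], [422.0, -174.0, 49.0], [422.0, -177.0, 49.0], [423.0, -221.0, 46.0], [422.0, -225.0, 49.0], [418.0, -174.0, 50.0], [418.0, -177.0, 51.0], [419.0, -225.0, 43.0], [415.0, -174.0, 49.0], [415.0, -177.0, 48.0], [412.0, -174.0, 50.0], [412.0, -177.0, 47.0]]
rim [ 580.11377312 -204.29576001  114.75916613] [ 581.7389207  -205.05769164  111.2010594 ] [93.92566566 92.06715994 28.65276935] [109.19179982 114.91009585 120.64097846]
grip 41 [552.84560992  17.20770147 119.97918075] [552.09615844  16.67625624 122.36552357] [17.91051434 19.27841143 30.92958128]
gearbox 568 [559.04819851 -44.71601872  60.98436777] [ 93.22535784 134.22225051  21.86368787]
((590.8812255859375, -109.38909912109375), (183.53451538085938, 379.0626525878906), 2.297508478164673)
```

View pics/crop1.png

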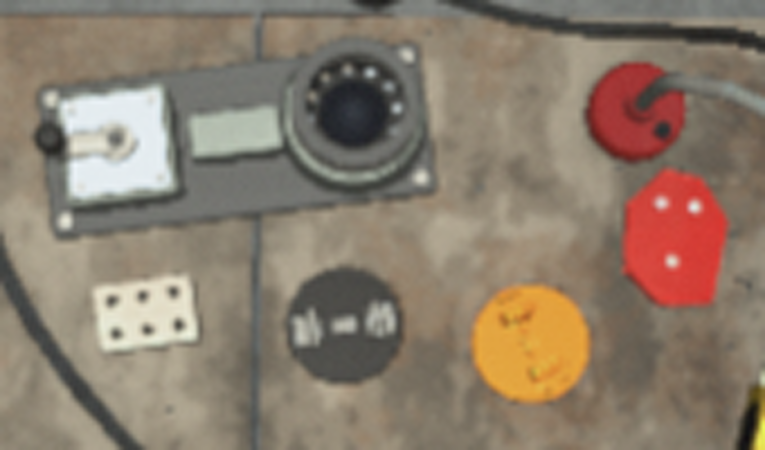

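The crop shows the black round cap with two grey tabs at (272,208), plus the stand with the grip at its far left. The orange cap and the red magnet are distinct. I'm moving over the black cap.

```bash
python3 -m crank '[[[0.94,-0.89,0,0,0,0],[0.94,-0.89,0,0,0,0],[0.94,-0.89,0,0,0,0],[0.94,-0.89,0,0,0,0],[0.94,-0.89,0,0,0,0],[0.94,-0.89,0,0,0,0],[0.94,-0.89,0,0,0,0],[0.94,-0.89,0,0,0,0],[0.94,-0.89,0,0,0,0],[0.94,-0.89,0,0,0,0],[0,0,0,0,0,0.9],[0,0,0,0,0,0.9]]]' -1
```

```text
clock: 2.0
eef_pos: [398.8, -258.4, 229.1]
tool_rot: [3.134, -0.002, 0.135]
force: [-0.2, -0.5, -0.6]
width: 85.5
```

```bash
python3 -m crank '[[[0.6,-0.9,0,0,0,0],[0.6,-0.9,0,0,0,0],[0,0,0,0,0,0]]]'
cat >> h.py <<'E'
def to(xyz,yaw=None):
    s=ctrl.read_state();R=Ro.from_euler('xyz',s["tool_rot"]).as_matrix()
    d=R.T@(np.array(xyz)-s["eef_pos"])/30
    y=s["tool_rot"][2] if yaw is None else yaw
    rv=Ro.from_matrix(R.T@Ro.from_euler('xyz',[np.pi,0,y]).as_matrix()).as_rotvec()/np.radians(6)
    print("t",s["clock"],"at",np.round(s["eef_pos"],1),"shift units",np.round(d,2),"turn",np.round(rv,2),"F",np.round(s["force"],1),"w",round(s["width"],1))
E
python3 - <<'E'
from h import *
p=snap("wrist","w1.png");print(-p["R"].T@p["t"])
X,c,uv=cloud(p)
k=(np.hypot(X[:,0]-427,X[:,1]+199)<65)&(X[:,2]>13)&(X[:,2]<60)
F=X[k];fl=F[(F[:,2]<30)];print("flange",(fl.min(0)+fl.max(0))/2,np.ptp(fl,axis=0),np.median(fl[:,2]),cv2.minEnclosingCircle(fl[:,:2].astype(np.float32)))
t=F[F[:,2]>40];c0=t[:,:2].mean(0)
for s in(1,-1):
  g=t[s*(t[:,1]+199)>0];print("tab",len(g),g.mean(0),cv2.minAreaRect(g[:,:2].astype(np.float32)))
k=(np.hypot(X[:,0]-580,X[:,1]+205)<60)&(X[:,2]>105);F=X[k]
if len(F)>50:print("rim",(F.min(0)+F.max(0))/2,np.ptp(F,axis=0),np.median(F[:,2]),cv2.minEnclosingCircle(F[:,:2].astype(np.float32)))
to([427,-199,100])
E
```

```text
clock: 2.25
eef_pos: [429.7, -197.5, 229.5]
tool_rot: [3.133, -0.004, 0.13]
force: [-0.1, 0.1, -0.5]
width: 85.2
[ 512.43900852 -185.96501955  372.85918017]
flange [ 429.4954085  -197.65492014   24.03298748] [89.09573708 88.74807461 11.43695832] 21.525711286927432 ((429.1903381347656, -197.76307678222656), 44.99542999267578)
tab 133 [ 426.81674173 -173.89437819   47.42645832] ((426.21875, -173.83840942382812), (25.26241683959961, 6.299232482910156), 5.766509532928467)
tab 127 [ 433.27271587 -221.13821986   47.3566762 ] ((432.7587890625, -221.26834106445312), (26.05632972717285, 5.580746650695801), 8.78808307647705)
rim [ 565.45258616 -203.61660968  111.43241306] [55.21194737 94.50442913 12.73898978] 115.19294404223189 ((581.8154296875, -203.61412048339844), 47.482364654541016)
t 2.3 at [ 428.4 -200.1  229.6] shift units [-0.05 -0.09  4.32] turn [ 0.1  -0.03 -0.  ] F [ 0.1 -0.2  0.1] w 85.4
```

View pics/w1.png

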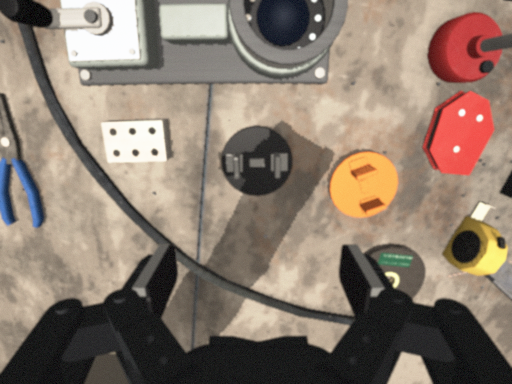

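```bash
python3 -m crank '[[[0,-0.1,1,0.1,0,0],[0,0,1,0,0,0],[0,0,1,0,0,0],[0,0,1,0,0,0],[0,0,1,0,0,0],[0,0,0,0,0,0],[0,0,0,0,0,0]]]'; python3 - <<'E'
from h import *
to([429.6,-197.6,25],.136)
E
```

```text
clock: 2.88
eef_pos: [431.6, -205.5, 77.6]
tool_rot: [3.132, -0.012, 0.125]
force: [0.5, -0.0, 0.0]
width: 85.4
t 2.8833 at [ 431.6 -205.5   77.6] shift units [-0.05 -0.29  1.75] turn [ 0.09 -0.11 -0.11] F [ 0.5 -0.   0. ] w 85.4
```

```bash
python3 -m crank '[[[-0.05,-0.29,0,0.1,-0.1,-0.1],[0,0,0,0,0,0],[0,0,0,0,0,0]]]'; python3 - <<'E'
from h import *
to([429.6,-197.6,25],.136)
E
```

```text
clock: 3.13
eef_pos: [429.7, -198.6, 80.9]
tool_rot: [3.141, -0.004, 0.134]
force: [-0.2, 0.2, 0.4]
width: 85.3
t 3.1333 at [ 429.7 -198.6   80.9] shift units [-0.01 -0.03  1.86] turn [ 0.   -0.03 -0.02] F [-0.2  0.2  0.4] w 85.3
```

```bash
python3 -m crank '[[[0,0,0.6,0,0,0],[0,0,0.6,0,0,0],[0,0,0.4,0,0,0],[0,0,0,0,0,0]]]'; python3 - <<'E'
from h import *
to([429.6,-197.6,25],.136)
E
```

```text
clock: 3.47
eef_pos: [436.1, -200.9, 38.8]
tool_rot: [3.133, -0.018, 0.135]
force: [-0.2, 0.6, -0.4]
width: 85.5
t 3.4667 at [ 436.1 -200.9   38.8] shift units [-0.21 -0.14  0.46] turn [ 0.08 -0.17 -0.01] F [-0.2  0.6 -0.4] w 85.5
```

```bash
python3 -m crank '[[[-0.21,-0.14,0.2,0.08,-0.17,0],[0,0,0,0,0,0],[-0.02,0,0.2,0,0,0],[0,0,0,0,0,0]]]'; python3 - <<'E'
from h import *
to([429.6,-197.6,25],.136)
E
```

```text
clock: 3.8
eef_pos: [430.7, -198.2, 29.8]
tool_rot: [3.139, -0.004, 0.136]
force: [0.1, 1.1, -0.1]
width: 85.6
t 3.8 at [ 430.7 -198.2   29.8] shift units [-0.03 -0.03  0.16] turn [ 0.03 -0.04 -0.  ] F [ 0.1  1.1 -0.1] w 85.6
```

Now lower a little more and close.

```bash
python3 -m crank '[[[-0.03,-0.03,0.14,0,-0.04,0],[0,0,0,0,0,0]]]';python3 -m crank '[[[0,0,0,0,0,0],[0,0,0,0,0,0],[0,0,0,0,0,0],[0,0,0,0,0,0],[0,0,0,0,0,0],[0,0,0,0,0,0],[0,0,0,0,0,0],[0,0,0,0,0,0]]]' 1; python3 - <<'E'
from h import *
to([429.6,-197.6,25],.136)
E
```

```text
clock: 3.97
eef_pos: [430.2, -197.6, 26.0]
tool_rot: [3.138, -0.001, 0.136]
force: [0.5, 0.1, -0.0]
width: 85.1
clock: 4.63
eef_pos: [430.8, -197.6, 28.9]
tool_rot: [3.137, -0.003, 0.137]
force: [-0.2, 0.1, -1.9]
width: 35.1
t 4.6333 at [ 430.8 -197.6   28.9] shift units [-0.04 -0.01  0.13] turn [ 0.04 -0.03  0.01] F [-0.2  0.1 -1.9] w 35.1
```

```bash
python3 -m crank '[[[0,0,0,0,0,0],[0,0,0,0,0,0]]]'; python3 - <<'E'
from h import *
p=snap("wrist")
uv=proj(p,[[429.6,-197.6,40]])[0];print(uv)
u,v=np.int32(uv);c=p["color"][max(0,v-70):v+70,u-100:u+100];cv2.imwrite('pics/w2.png',cv2.resize(c[:,:,::-1],None,fx=3.5,fy=3.5))
to([429.6,-197.6,25],.136)
E
```

```text
clock: 4.8
eef_pos: [430.5, -197.5, 28.5]
tool_rot: [3.137, -0.002, 0.137]
force: [-0.3, -0.4, -2.0]
width: 35.1
[256.6369055  260.41317436]
t 4.85 at [ 430.5 -197.5   28.4] shift units [-0.03 -0.    0.11] turn [ 0.04 -0.02  0.01] F [-0.3 -0.1 -1.9] w 34.7
```

View pics/w2.png

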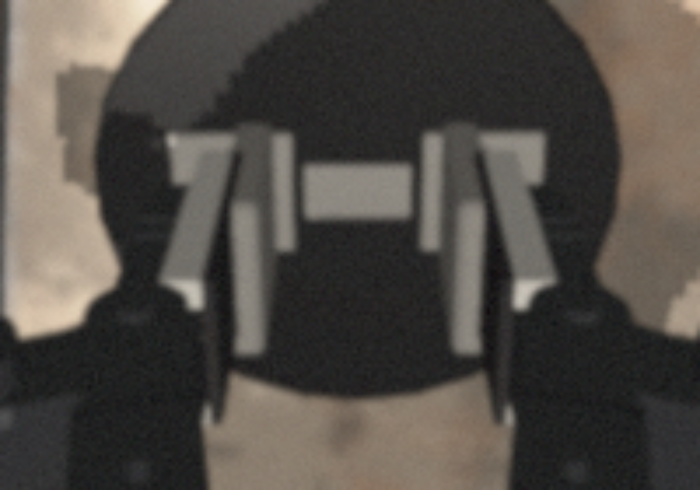

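```bash
python3 -m crank '[[[0,0,-0.5,0,0,0],[0,0,-1,0,0,0],[0,0,-1,0,0,0],[0,0,-1,0,0,0],[0,0,-1,0,0,0],[0,0,-1,0,0,0],[0,0,-1,0,0,0],[0,0,-1,0,0,0],[0,0,-1,0,0,0],[0,0,-1,0,0,0],[0,0,0,0,0,0],[0,0,0,0,0,0]]]'; python3 - <<'E'
from h import *
p=snap("wrist","w3.png")
s=ctrl.read_state();R=Ro.from_euler('xyz',s["tool_rot"]).as_matrix()
X,c,uv=cloud(p)
T=(X-s["eef_pos"])@R
k=(np.hypot(T[:,0],T[:,1])<50)&(T[:,2]>-30)&(T[:,2]<35);F=T[k]
print("hist z",np.histogram(F[:,2],bins=np.arange(-30,36,5)))
f=F[F[:,2]>2];print("flange in tool: z med",np.median(f[:,2]),"circle",cv2.minEnclosingCircle(f[:,:2].astype(np.float32)),np.linalg.svd(f-f.mean(0))[2][2])
t=F[(F[:,2]<-13)&(abs(F[:,0])<20)];
for q in(1,-1):
  g=t[(q*t[:,1]>0)];print("tab",len(g),g.mean(0),g.min(0),g.max(0))
k=(np.hypot(X[:,0]-581,X[:,1]+204)<56)&(X[:,2]>107)&(X[:,2]<125);F=X[k]
print("rim",len(F),(F.min(0)+F.max(0))/2,np.ptp(F,axis=0),np.median(F[:,2]),cv2.minEnclosingCircle(F[:,:2].astype(np.float32)))
k=(X[:,2]>110)&(X[:,2]<130)&(X[:,1]>-90)&(X[:,0]>480)&(X[:,0]<660);F=X[k];print("grip top",len(F),F.mean(0) if len(F) else 0,np.ptp(F,axis=0))
to([582,-204,300],.136)
E
```

```text
clock: 5.85
eef_pos: [426.6, -195.4, 323.3]
tool_rot: [-3.14, 0.008, 0.136]
force: [-0.9, -0.3, -2.8]
width: 35.2
hist z (array([  433,   659,   790,   353,   262,   156,   321, 11585,    26,
           0,     0,     0,     0]), array([-30, -25, -20, -15, -10,  -5,   0,   5,  10,  15,  20,  25,  30,
        35]))
flange in tool: z med 6.8959458345324585 circle ((-1.7871805429458618, 0.4063052237033844), 45.07030487060547) [ 0.00360714  0.00329358 -0.99998807]
tab 1035 [  5.06666345  20.15306705 -21.09219665] [-14.30696859  13.9569411  -29.97941852] [ 12.84837323  31.62824229 -13.03206052]
tab 1001 [  4.85064054 -19.53237918 -21.12274077] [-15.27905272 -30.69556109 -29.98545498] [ 12.97581414 -13.09118953 -13.00634053]
rim 1830 [ 574.90089101 -203.41246577  112.61979757] [73.95483654 95.30037516 10.96080958] 115.1744653407817 ((584.7587890625, -203.48521423339844), 47.97435760498047)
grip top 414 [557.0081071   16.15910642 121.15914076] [22.60706043 20.24642221 16.65485494]
t 5.9 at [ 426.9 -195.6  323.3] shift units [5.09 0.98 0.74] turn [-0.01  0.07  0.  ] F [ 1.   0.1 -1.5] w 35.2
```

View pics/w3.png

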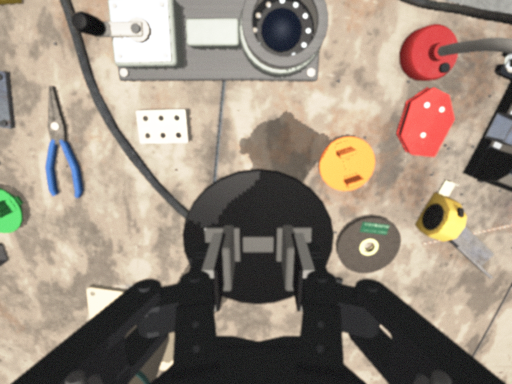

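```bash
python3 -m crank '[[[0.7,0,0,0,0,0],[0.7,0.2,0,0,0,0],[0.7,0.2,0,0,0,0],[0,0,0,0,0,0],[0,0,0,0,0,0],[0,0,0,0,0,0]]]'; python3 - <<'E'
from h import *
from scipy.optimize import least_squares
p=snap("wrist","w4.png")
s=ctrl.read_state();R=Ro.from_euler('xyz',s["tool_rot"]).as_matrix()
X,c,uv=cloud(p)
T=(X-s["eef_pos"])@R
k=(np.hypot(T[:,0],T[:,1])<60)&(T[:,2]>2)&(T[:,2]<15);f=T[k];print("cap in tool",cv2.minEnclosingCircle(f[:,:2].astype(np.float32)),np.median(f[:,2]),f[:,:2].min(0),f[:,:2].max(0))
k=(np.hypot(X[:,0]-583,X[:,1]+204)<60)&(X[:,2]>109)&(X[:,2]<121);F=X[k]
F=F[np.abs(F[:,2]-np.median(F[:,2]))<3]
print("rim",len(F),np.median(F[:,2]),F.min(0),F.max(0))
def res(q):
  r=np.hypot(F[:,0]-q[0],F[:,1]-q[1]);return np.maximum(r-48,0)+np.maximum(36-r,0)
print(least_squares(res,[583,-204]).x,cv2.minEnclosingCircle(F[:,:2].astype(np.float32)))
to([583,-204,200],.136)
E
```

```text
clock: 6.4
eef_pos: [487.3, -197.4, 313.1]
tool_rot: [-3.132, 0.023, 0.135]
force: [0.9, 0.1, -1.8]
width: 35.0
cap in tool ((-0.9427217245101929, 0.8526186347007751), 45.29876708984375) 6.735912295599803 [-44.83768051 -43.99235223] [44.07924671 45.24779711]
rim 2642 115.19718981697203 [ 537.93978653 -251.1639321   112.20340693] [ 633.11880514 -155.76939851  117.78480474]
[ 585.79931569 -203.02763724] ((585.8067016601562, -203.05853271484375), 48.11762237548828)
t 6.45 at [ 486.7 -197.3  313. ] shift units [3.24 0.69 3.68] turn [-0.09  0.23 -0.01] F [-0.2 -0.8 -1.6] w 35.6
```

```bash
python3 -m crank '[[[0.8,0.15,0.5,0,0,0],[0.8,0.15,0.8,0,0,0],[0.8,0.15,0.8,0,0.1,0],[0.6,0.1,0.8,0,0.1,0],[0,0,0.8,0,0,0],[0,0,0,0,0,0],[0,0,0,0,0,0]]]'; python3 - <<'E'
from h import *
to([586.7,-202.3,165],.136)
E
```

```text
clock: 7.03
eef_pos: [573.4, -202.1, 194.9]
tool_rot: [-3.131, 0.006, 0.13]
force: [-0.1, -0.3, -1.3]
width: 35.0
t 7.0333 at [ 573.4 -202.1  194.9] shift units [0.45 0.07 0.99] turn [-0.1   0.06 -0.06] F [-0.1 -0.3 -1.3] w 35.0
```

```bash
python3 -m crank '[[[0.45,0.07,0.3,-0.1,0.06,-0.06],[0,0,0,0,0,0],[0,0,0.3,0,0,0],[0,0,0,0,0,0],[0,0,0.3,0,0,0],[0,0,0,0,0,0]]]'; python3 - <<'E'
from h import *
to([586.7,-202.3,150],.136)
E
```

```text
clock: 7.53
eef_pos: [588.0, -203.9, 171.6]
tool_rot: [3.138, -0.006, 0.135]
force: [-0.8, 0.2, -2.5]
width: 34.8
t 7.5333 at [ 588.  -203.9  171.6] shift units [-0.04 -0.06  0.72] turn [ 0.04 -0.05 -0.01] F [-0.8  0.2 -2.5] w 34.8
```

```bash
python3 -m crank '[[[-0.04,-0.06,0.4,0.04,-0.05,0],[0,0,0,0,0,0],[0,0,0.35,0,0,0],[0,0,0,0,0,0],[0,0,0,0,0,0]]]'; python3 - <<'E'
from h import *
to([586.7,-202.3,143],.136)
E
```

```text
clock: 7.95
eef_pos: [586.2, -202.6, 147.1]
tool_rot: [-3.141, -0.0, 0.135]
force: [0.4, -0.3, -2.0]
width: 34.8
t 7.95 at [ 586.2 -202.6  147.1] shift units [ 0.02 -0.01  0.14] turn [-0.   -0.   -0.01] F [ 0.4 -0.3 -2. ] w 34.8
```

```bash
python3 -m crank '[[[0.02,0,0.25,0,0,0],[0,0,0,0,0,0],[0,0,0,0,0,0]]]';python3 -m crank '[[[0,0,0.2,0,0,0],[0,0,0,0,0,0],[0,0,0,0,0,0]]]'; python3 - <<'E'
from h import *
to([586.7,-202.3,127],.136)
E
```

```text
clock: 8.2
eef_pos: [586.8, -202.5, 138.6]
tool_rot: [-3.141, -0.0, 0.135]
force: [0.5, -0.7, -1.1]
width: 34.7
clock: 8.45
eef_pos: [587.1, -202.6, 132.2]
tool_rot: [-3.142, -0.001, 0.135]
force: [0.9, -0.1, -2.2]
width: 35.1
t 8.45 at [ 587.1 -202.6  132.2] shift units [-0.01 -0.01  0.17] turn [-0.   -0.01 -0.01] F [ 0.9 -0.1 -2.2] w 35.1
```

```bash
python3 -m crank '[[[0,0,0.17,0,0,0],[0,0,0,0,0,0]]]';python3 -m crank '[[[0,0,0.06,0,0,0],[0,0,0.05,0,0,0]]]'; python3 - <<'E'
from h import *
to([586.7,-202.3,127],.136)
E
```

```text
clock: 8.62
eef_pos: [588.1, -202.9, 127.6]
tool_rot: [3.141, -0.003, 0.135]
force: [-0.1, 0.2, -1.5]
width: 35.1
clock: 8.78
eef_pos: [588.5, -203.0, 126.9]
tool_rot: [3.14, -0.004, 0.135]
force: [-4.6, 1.6, 13.5]
width: 35.2
t 8.7833 at [ 588.5 -203.   126.9] shift units [-0.06 -0.03 -0.01] turn [ 0.01 -0.04 -0.01] F [-4.6  1.6 13.5] w 35.2
```

Contact reads 13.5 N at the expected seated height (127), so I'm letting go.

```bash
python3 -m crank '[[[-0.03,0,0.01,0,0,0],[0,0,0,0,0,0]]]';python3 -m crank '[[[0,0,0,0,0,0],[0,0,0,0,0,0],[0,0,0,0,0,0],[0,0,0,0,0,0],[0,0,0,0,0,0],[0,0,0,0,0,0]]]' -1; python3 -m crank '[[[0,0,-0.3,0,0,0],[0,0,-0.6,0,0,0],[0,0,-1,0,0,0],[0,0,-1,0,0,0],[0,0,-1,0,0,0],[-0.7,0,-1,0,0,0],[-0.9,0,-1,0,0,0],[-0.9,0,0,0,0,0],[0,0,0,0,0,0],[0,0,0,0,0,0]]]'; python3 - <<'E'
from h import *
p=snap("wrist","w5.png")
X,c,uv=cloud(p)
k=(np.hypot(X[:,0]-586,X[:,1]+203)<60)&(X[:,2]>100)&(X[:,2]<170);F=X[k]
print(np.histogram(F[:,2],bins=np.arange(100,160,4)))
f=F[(F[:,2]>117)&(F[:,2]<124)];print("flange",len(f),np.median(f[:,2]),f.min(0),f.max(0))
n=np.linalg.svd(f-f.mean(0),full_matrices=False)[2][2];print("normal",n)
t=F[F[:,2]>140]
for q in(1,-1):
  g=t[q*(t[:,1]+203)>0];print("tab",len(g),g.mean(0),cv2.minAreaRect(g[:,:2].astype(np.float32)))
k=(X[:,2]>117)&(X[:,2]<130)&(X[:,1]>-90)&(X[:,0]>480)&(X[:,0]<660);F=X[k];print("grip top",len(F),F.mean(0),(F.min(0)+F.max(0))/2,np.ptp(F,axis=0))
c0=F.mean(0)
to([500,-100,250],.136)
E
```

```text
clock: 8.95
eef_pos: [587.7, -203.2, 127.4]
tool_rot: [3.14, -0.005, 0.134]
force: [0.0, -0.3, -2.2]
width: 34.9
clock: 9.45
eef_pos: [588.2, -203.2, 127.0]
tool_rot: [3.14, -0.005, 0.135]
force: [0.5, 0.1, -0.8]
width: 85.4
clock: 10.28
eef_pos: [510.8, -213.5, 317.5]
tool_rot: [3.137, -0.008, 0.136]
force: [-0.0, 0.3, 1.1]
width: 85.4
(array([   0,    0,    1,  397,   20, 3821,  886,    5,   16,   22,    7,
         19,  295,    0]), array([100, 104, 108, 112, 116, 120, 124, 128, 132, 136, 140, 144, 148,
       152, 156]))
flange 3822 122.9771020845352 [ 541.50850731 -247.76861648  119.95199412] [ 631.38137144 -158.89370935  123.99997559]
normal [-0.00200574 -0.00357977  0.99999158]
tab 158 [ 583.55847326 -182.54194639  149.41622402] ((583.93701171875, -182.3052215576172), (25.226999282836914, 5.9544358253479), 8.53410530090332)
tab 163 [ 590.13634931 -223.59543524  149.56438239] ((589.73681640625, -224.04991149902344), (25.288747787475586, 6.6132588386535645), 8.074165344238281)
grip top 275 [561.47349587  17.21106643 123.06078279] [561.01653829  18.05539487 121.99812228] [21.86546194 19.89504897  9.95328896]
t 10.3333 at [ 510.2 -213.8  317.1] shift units [ 0.16 -3.81  2.22] turn [ 0.04 -0.06 -0.01] F [-0.1  0.2 -1. ] w 85.5
```

View pics/w5.png

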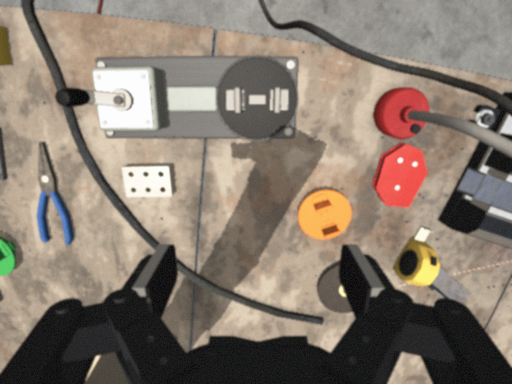

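The cap's flange is at 123 rather than 120 and its tabs are only half sprung (41.6 mm apart; 48 at rest). The pads swung back while opening and lifted the cap about 3 mm, so the teeth rest on the lip. I'll pinch again, press it down, and open in steps while pressing.

```bash
python3 -m crank '[[[0.9,-0.05,0.6,0,0,0],[0.9,0,0.9,0,0,0],[0.8,0,0.9,0,0,0],[0,0,0.9,0,0,0],[0,0,0.6,0,0,0],[0,0,0,0,0,0],[0,0,0,0,0,0]]]'; python3 - <<'E'
from h import *
to([587.5,-203.2,128],.136)
E
```

```text
clock: 10.92
eef_pos: [596.1, -200.0, 194.3]
tool_rot: [3.138, -0.009, 0.137]
force: [-0.5, -0.2, 0.6]
width: 85.7
t 10.9167 at [ 596.1 -200.   194.3] shift units [-0.32  0.06  2.21] turn [ 0.03 -0.08  0.01] F [-0.5 -0.2  0.6] w 85.7
```

```bash
python3 -m crank '[[[-0.32,0.06,0.3,0.03,-0.08,0],[0,0,0,0,0,0],[0,0,0.5,0,0,0],[0,0,0,0,0,0],[0,0,0.5,0,0,0],[0,0,0,0,0,0],[0,0,0.4,0,0,0],[0,0,0,0,0,0]]]'; python3 - <<'E'
from h import *
to([587.5,-203.2,128],.136)
E
```

```text
clock: 11.58
eef_pos: [589.2, -206.4, 149.9]
tool_rot: [3.136, -0.01, 0.135]
force: [0.1, 0.9, -0.2]
width: 85.7
t 11.5833 at [ 589.2 -206.4  149.9] shift units [-0.05 -0.12  0.73] turn [ 0.05 -0.09 -0.01] F [ 0.1  0.9 -0.2] w 85.7
```

```bash
python3 -m crank '[[[-0.05,-0.12,0.35,0.05,-0.09,0],[0,0,0,0,0,0],[0,0,0.35,0,0,0],[0,0,0,0,0,0],[0,0,0,0,0,0]]]'; python3 - <<'E'
from h import *
to([587.5,-203.2,127.5],.136)
E
```

```text
clock: 12.0
eef_pos: [588.7, -203.2, 129.0]
tool_rot: [3.14, -0.003, 0.135]
force: [0.1, 0.2, -0.2]
width: 85.6
t 12.0 at [ 588.7 -203.2  129. ] shift units [-0.04 -0.01  0.05] turn [ 0.01 -0.03 -0.01] F [ 0.1  0.2 -0.2] w 85.6
```

```bash
python3 -m crank '[[[-0.04,0,0.05,0,-0.03,0],[0,0,0,0,0,0]]]';python3 -m crank '[[[0,0,0,0,0,0],[0,0,0,0,0,0],[0,0,0,0,0,0],[0,0,0,0,0,0],[0,0,0,0,0,0],[0,0,0,0,0,0],[0,0,0,0,0,0],[0,0,0,0,0,0]]]' 1;  python3 -m crank '[[[0,0,0.05,0,0,0],[0,0,0,0,0,0]]]'; python3 -m crank '[[[0,0,0.05,0,0,0],[0,0,0,0,0,0]]]'
```

```text
clock: 12.17
eef_pos: [587.3, -203.3, 127.2]
tool_rot: [3.141, 0.001, 0.135]
force: [-0.6, -0.4, -0.0]
width: 85.4
clock: 12.83
eef_pos: [587.5, -203.0, 127.8]
tool_rot: [3.141, 0.0, 0.135]
force: [-0.1, 0.4, -0.6]
width: 35.0
clock: 13.0
eef_pos: [587.7, -203.0, 127.9]
tool_rot: [3.141, -0.0, 0.135]
force: [0.8, -0.2, -2.2]
width: 35.0
clock: 13.17
eef_pos: [588.0, -203.2, 127.7]
tool_rot: [3.14, -0.001, 0.135]
force: [-1.2, 0.2, -0.8]
width: 35.1
```

```bash
python3 -m crank '[[[0,0,0.08,0,0,0],[0,0,0.03,0,0,0]]]'; python3 -m crank '[[[0,0,0.07,0,0,0],[0,0,0.05,0,0,0]]]'
```

```text
clock: 13.33
eef_pos: [588.2, -203.3, 127.1]
tool_rot: [3.14, -0.002, 0.135]
force: [-2.6, 1.7, 4.0]
width: 35.1
clock: 13.5
eef_pos: [588.3, -203.3, 126.9]
tool_rot: [3.14, -0.003, 0.134]
force: [-3.6, 2.1, 10.1]
width: 34.7
```

```bash
python3 -m crank '[[[0,0,0.07,0,0,0],[0,0,0.07,0,0,0]]]' 0.11; python3 -m crank '[[[0,0,0.07,0,0,0],[0,0,0.07,0,0,0]]]' 0.02;python3 -m crank '[[[0,0,0.07,0,0,0],[0,0,0.07,0,0,0]]]' -0.08
```

```text
clock: 13.67
eef_pos: [588.8, -203.3, 125.3]
tool_rot: [3.139, -0.005, 0.134]
force: [-6.7, 2.7, 23.7]
width: 37.9
clock: 13.83
eef_pos: [589.4, -204.3, 124.0]
tool_rot: [3.138, -0.007, 0.134]
force: [-4.1, 0.8, 14.6]
width: 42.1
clock: 14.0
eef_pos: [589.9, -204.5, 122.3]
tool_rot: [3.137, -0.008, 0.134]
force: [-2.6, 2.0, 11.7]
width: 45.9
```

```bash
python3 -m crank '[[[0,0,0.05,0,0,0],[0,0,0.05,0,0,0]]]' -0.17; python3 -m crank '[[[0,0,0.02,0,0,0],[0,0,0,0,0,0]]]' -0.27; python3 -m crank '[[[0,0,0,0,0,0],[0,0,0,0,0,0],[0,0,0,0,0,0],[0,0,0,0,0,0]]]' -1; python3 -m crank '[[[0,0,-0.3,0,0,0],[0,0,-0.6,0,0,0],[0,0,-1,0,0,0],[0,0,-1,0,0,0],[0,0,-1,0,0,0],[-0.7,0,-1,0,0,0],[-0.9,0,-1,0,0,0],[-0.9,0,0,0,0,0],[0,0,0,0,0,0],[0,0,0,0,0,0]]]'; cat > chk.py <<'E'
from h import *
p=snap("wrist","w6.png")
X,c,uv=cloud(p)
k=(np.hypot(X[:,0]-586,X[:,1]+203)<60)&(X[:,2]>80)&(X[:,2]<170);F=X[k]
zf=np.median(F[:,2]);f=F[abs(F[:,2]-zf)<3];print("flange",len(f),zf,f.min(0),f.max(0))
print("normal",np.linalg.svd(f-f.mean(0),full_matrices=False)[2][2])
t=F[(F[:,2]>zf+20)]
m=[]
for q in(1,-1):
  g=t[q*(t[:,1]+203)>0];m.append(g.mean(0));print("tab",len(g),g.mean(0))
print("spacing",np.hypot(*(m[0]-m[1])[:2]))
k=(X[:,2]>117)&(X[:,2]<130)&(X[:,1]>-90)&(X[:,0]>480)&(X[:,0]<660);F=X[k];print("grip top",len(F),F.mean(0),(F.min(0)+F.max(0))/2,np.ptp(F,axis=0))
k=(X[:,2]>55)&(X[:,2]<68)&(X[:,1]>-90)&(X[:,1]<50)&(X[:,0]>480)&(X[:,0]<660);print("gearbox",cv2.minAreaRect(X[k][:,:2].astype(np.float32)))
E
python3 chk.py
```

```text
clock: 14.17
eef_pos: [590.3, -204.5, 121.0]
tool_rot: [3.137, -0.01, 0.133]
force: [-1.6, 1.5, 9.5]
width: 50.1
clock: 14.33
eef_pos: [590.3, -204.2, 120.0]
tool_rot: [3.137, -0.01, 0.134]
force: [-0.2, -0.5, 0.2]
width: 54.3
clock: 14.67
eef_pos: [590.3, -204.7, 118.7]
tool_rot: [3.137, -0.009, 0.133]
force: [1.2, -0.9, -1.0]
width: 85.4
clock: 15.5
eef_pos: [512.0, -214.4, 308.0]
tool_rot: [3.135, -0.012, 0.134]
force: [0.5, 0.3, 0.4]
width: 85.5
flange 4817 119.17710783217032 [ 543.0751979  -249.45660143  116.31154842] [ 632.74329137 -160.62603715  122.14109436]
normal [1.72375666e-04 6.50027286e-04 9.99999774e-01]
tab 167 [ 584.58905034 -180.85732282  145.29023138]
tab 172 [ 591.20416036 -228.35803097  145.27335527]
spacing 47.9591175459306
grip top 294 [575.82362488  15.31405752 122.94633429] [575.64754078  16.72070671 121.96892922] [20.67209679 19.02395244  9.68131328]
gearbox ((562.5241088867188, -25.328723907470703), (85.11570739746094, 84.82110595703125), 7.744848728179932)
```

View pics/w6.png

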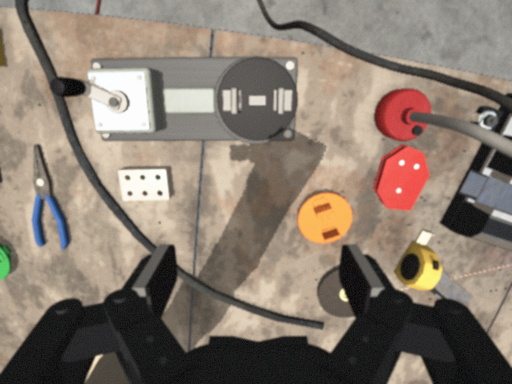

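The cap is locked: tabs back to 48 mm apart, flange flat at 119. My push wound the camera down by about 1 mm. Next is the crank grip, at about (576.5,17), with its axis at about (562,-25).

```bash
python3 -m crank '[[[0.35,-0.9,0,0,0,0],[0.35,-0.9,0.2,0,0,0],[0.35,-0.9,0.4,0,0,0],[0.35,-0.9,0.4,0,0,0],[0.35,-0.9,0.5,0,0,0],[0.35,-0.9,0.5,0,0,0],[0.35,-0.9,0.5,0,0,0],[0.35,-0.9,0.5,0,0,0],[0.35,0,0.5,0,0,0],[0,0,0,0,0,0],[0,0,0,0,0,0]]]'; python3 - <<'E'
from h import *
to([576.5,17,140],.136)
E
```

```text
clock: 16.47
eef_pos: [585.0, 24.8, 191.2]
tool_rot: [3.136, -0.005, 0.135]
force: [-0.4, 0.8, 0.6]
width: 85.3
t 16.4667 at [585.   24.8 191.2] shift units [-0.33  0.21  1.71] turn [ 0.05 -0.05 -0.01] F [-0.4  0.8  0.6] w 85.3
```

```bash
python3 -m crank '[[[-0.33,0.21,0.3,0.05,-0.05,0],[0,0,0,0,0,0],[-0.03,0,0.5,0,0,0],[0,0,0,0,0,0],[-0.03,0,0.5,0,0,0],[0,0,0,0,0,0],[0,0,0,0,0,0]]]'; python3 - <<'E'
from h import *
p=snap("wrist");X,c,uv=cloud(p)
k=(X[:,2]>105)&(X[:,2]<130)&(np.hypot(X[:,0]-576,X[:,1]-17)<16);F=X[k]
if k.sum():print(k.sum(),F.mean(0),F.min(0),F.max(0))
to([576.5,17,87],.136)
E
```

```text
clock: 17.05
eef_pos: [577.5, 13.0, 156.7]
tool_rot: [3.139, -0.006, 0.129]
force: [-0.2, 0.0, 0.1]
width: 85.4
922 [579.10586679  18.53292162 120.49230854] [566.29072514   7.22656699 105.01640565] [587.00968652  29.40520936 126.61403749]
t 17.1 at [577.1  12.9 156.6] shift units [-0.01 -0.14  2.32] turn [ 0.02 -0.05 -0.07] F [-0.3 -0.2 -0.3] w 85.2
```

```bash
python3 -m crank '[[[0,-0.17,0.4,0.02,-0.05,-0.07],[0,0,0,0,0,0],[-0.03,-0.03,0.5,0,-0.02,0],[0,0,0,0,0,0],[-0.03,-0.03,0.5,0,-0.02,0],[0,0,0,0,0,0],[0,0,0,0,0,0]]]'; python3 - <<'E'
from h import *
to([576.6,18.2,87],.136)
E
```

```text
clock: 17.68
eef_pos: [578.2, 20.9, 118.0]
tool_rot: [3.141, -0.003, 0.137]
force: [0.4, -0.6, -0.5]
width: 85.6
t 17.6833 at [578.2  20.9 118. ] shift units [-0.07  0.08  1.03] turn [ 0.   -0.03  0.01] F [ 0.4 -0.6 -0.5] w 85.6
```

```bash
python3 -m crank '[[[-0.08,0.08,0.4,0,-0.02,0],[0,0,0,0,0,0],[-0.03,0,0.4,0,-0.02,0],[0,0,0,0,0,0],[0,0,0.2,0,0,0],[0,0,0,0,0,0]]]'; python3 - <<'E'
from h import *
to([576.6,18.2,87],.136)
E
```

```text
clock: 18.18
eef_pos: [576.6, 17.5, 87.8]
tool_rot: [3.141, -0.002, 0.137]
force: [-1.2, 0.4, -0.0]
width: 85.2
t 18.1833 at [576.6  17.5  87.8] shift units [ 0.   -0.02  0.03] turn [ 0.01 -0.02  0.01] F [-1.2  0.4 -0. ] w 85.2
```

```bash
python3 -m crank '[[[0,0,0,0,0,0],[0,0,0,0,0,0],[0,0,0,0,0,0],[0,0,0,0,0,0],[0,0,0,0,0,0],[0,0,0,0,0,0],[0,0,0,0,0,0],[0,0,0,0,0,0],[0,0,0,0,0,0]]]' 1; cat > arc.py <<'E'
from h import *
import sys
step,n=float(sys.argv[1]),int(sys.argv[2])
C=np.array([562.,-25.]);s=ctrl.read_state();P=s["eef_pos"];R=Ro.from_euler('xyz',s["tool_rot"]).as_matrix()
v=P[:2]-C;a=np.arctan2(v[1],v[0]);print("t",s["clock"],"P",np.round(P,1),"r",round(np.hypot(*v),1),"ang",round(np.degrees(a),1),"rot",np.round(s["tool_rot"],3),"F",np.round(s["force"],1),"w",round(s["width"],1))
q=P.copy();rows=[]
for i in range(1,n+1):
  b=a-np.radians(step)*i;T=np.r_[C+45*np.array([np.cos(b),np.sin(b)]),87 if i==1 else q[2]]
  rows.append(np.round(R.T@(T-q)/30,2).tolist());q=T
print(rows)
E
python3 arc.py 20 6
```

```text
clock: 18.93
eef_pos: [577.2, 18.1, 88.2]
tool_rot: [3.141, -0.003, 0.138]
force: [-0.3, 0.4, 0.6]
width: 20.8
t 18.9333 P [577.2  18.1  88.2] r 45.7 ang 70.5 rot [ 3.141e+00 -3.000e-03  1.380e-01] F [-0.3  0.4  0.6] w 20.8
[[0.4, 0.34, 0.04], [0.28, 0.44, 0.0], [0.11, 0.51, 0.0], [-0.07, 0.52, -0.0], [-0.24, 0.46, -0.0], [-0.38, 0.35, -0.0]]
```

```bash
python3 -m crank '[[[0.4,0.34,0.03,0,0,0],[0.28,0.44,0,0,0,0],[0.11,0.51,0,0,0,0],[-0.07,0.52,0,0,0,0]]]'; python3 arc.py 20 8
```

```text
clock: 19.27
eef_pos: [607.1, -24.5, 88.3]
tool_rot: [-3.134, -0.004, 0.148]
force: [2.3, 3.7, -2.7]
width: 21.1
t 19.2667 P [607.1 -24.5  88.3] r 45.1 ang 0.6 rot [-3.134 -0.004  0.148] F [ 2.3  3.7 -2.7] w 21.1
[[-0.16, 0.5, 0.04], [-0.32, 0.41, -0.0], [-0.44, 0.28, -0.0], [-0.51, 0.11, -0.0], [-0.52, -0.07, -0.0], [-0.46, -0.24, -0.0], [-0.35, -0.39, 0.0], [-0.2, -0.48, 0.0]]
```

Lag is small: 70° gained for 80° commanded. I'll carry on with 6 rows.

```bash
python3 -m crank '[[[-0.16,0.5,0.03,-0.05,0,0.1],[-0.32,0.41,0,0,0,0],[-0.44,0.28,0,0,0,0],[-0.51,0.11,0,0,0,0],[-0.52,-0.07,0,0,0,0],[-0.46,-0.24,0,0,0,0]]]'; python3 arc.py 20 8
```

```text
clock: 19.77
eef_pos: [542.7, -65.1, 88.2]
tool_rot: [-3.137, -0.015, 0.132]
force: [5.2, 4.4, -5.6]
width: 20.7
t 19.7667 P [542.7 -65.1  88.2] r 44.5 ang -115.7 rot [-3.137 -0.015  0.132] F [ 5.2  4.4 -5.6] w 20.7
[[-0.39, -0.34, 0.04], [-0.23, -0.47, -0.0], [-0.06, -0.52, 0.0], [0.12, -0.51, 0.0], [0.29, -0.44, 0.01], [0.42, -0.31, 0.01], [0.5, -0.15, 0.01], [0.52, 0.03, 0.01]]
```

```bash
python3 -m crank '[[[-0.39,-0.34,0.03,-0.03,-0.12,0],[-0.23,-0.47,0,0,0,0],[-0.06,-0.52,0,0,0,0],[0.12,-0.51,0,0,0,0],[0.29,-0.44,0,0,0,0],[0.42,-0.31,0,0,0,0],[0.5,-0.15,0,0,0,0]]]'; python3 arc.py 20 8
```

```text
clock: 20.35
eef_pos: [539.2, 14.3, 88.1]
tool_rot: [3.139, 0.013, 0.12]
force: [-6.1, 5.2, 8.2]
width: 21.0
t 20.35 P [539.2  14.3  88.1] r 45.4 ang 120.1 rot [3.139 0.013 0.12 ] F [-6.1  5.2  8.2] w 21.0
[[0.51, -0.11, 0.03], [0.52, 0.06, -0.01], [0.47, 0.23, -0.01], [0.36, 0.38, -0.0], [0.21, 0.48, -0.0], [0.03, 0.52, 0.0], [-0.15, 0.5, 0.0], [-0.31, 0.42, 0.01]]
```

```bash
python3 -m crank '[[[0.51,-0.11,0.03,0,0.12,-0.1],[0.52,0.06,0,0,0,0],[0.47,0.23,0,0,0,0],[0.36,0.38,0,0,0,0],[0.21,0.48,0,0,0,0],[0.03,0.52,0,0,0,0],[-0.15,0.5,0,0,0,0]]]'; python3 arc.py 18 7
```

```text
clock: 20.93
eef_pos: [606.1, -33.8, 88.2]
tool_rot: [-3.14, 0.004, 0.141]
force: [-0.1, 2.2, -1.4]
width: 20.8
t 20.9333 P [606.1 -33.8  88.2] r 44.9 ang -11.3 rot [-3.14   0.004  0.141] F [-0.1  2.2 -1.4] w 20.8
[[-0.22, 0.41, 0.04], [-0.34, 0.32, 0.0], [-0.42, 0.2, 0.0], [-0.47, 0.06, 0.0], [-0.46, -0.08, 0.0], [-0.41, -0.22, 0.0], [-0.32, -0.34, 0.0]]
```

```bash
python3 -m crank '[[[-0.22,0.41,0.03,0,0,0],[-0.34,0.32,0,0,0,0],[-0.42,0.2,0,0,0,0],[-0.47,0.06,0,0,0,0],[-0.46,-0.08,0,0,0,0]]]'; python3 arc.py 10 6
```

```text
clock: 21.35
eef_pos: [551.3, -68.4, 88.2]
tool_rot: [-3.131, 0.001, 0.137]
force: [4.3, 9.6, -5.7]
width: 21.0
t 21.35 P [551.3 -68.4  88.2] r 44.7 ang -103.9 rot [-3.131e+00  1.000e-03  1.370e-01] F [ 4.3  9.6 -5.7] w 21.0
[[-0.24, -0.11, 0.04], [-0.21, -0.16, 0.0], [-0.18, -0.19, 0.0], [-0.14, -0.22, 0.0], [-0.1, -0.24, 0.0], [-0.06, -0.25, 0.0]]
```

```bash
python3 -m crank '[[[-0.24,-0.11,0.03,-0.05,0,0],[-0.21,-0.16,0,0,0,0],[-0.18,-0.19,0,0,0,0]]]'; python3 -m crank '[[[-0.14,-0.22,0,0,0,0]]]'; python3 arc.py 10 4
```

```text
clock: 21.6
eef_pos: [542.3, -64.4, 88.8]
tool_rot: [3.136, -0.029, 0.132]
force: [18.3, -12.6, -27.5]
width: 20.5
clock: 21.68
eef_pos: [542.6, -64.5, 88.6]
tool_rot: [3.128, -0.04, 0.128]
force: [12.9, -11.5, -15.5]
width: 21.0
t 21.6833 P [542.6 -64.5  88.6] r 44.0 ang -116.2 rot [ 3.128 -0.04   0.128] F [ 12.9 -11.5 -15.5] w 21.0
[[-0.23, -0.14, 0.04], [-0.17, -0.2, -0.01], [-0.14, -0.22, -0.01], [-0.1, -0.24, -0.01]]
```

The crank hit a firm stop at -116°, about 566° in all. I'll relax, release, lift and check.

```bash
python3 -m crank '[[[-0.06,-0.06,0,0.1,-0.2,0],[0,0,0,0,0,0]]]'; python3 -m crank '[[[0,0,0,0,0,0],[0,0,0,0,0,0],[0,0,0,0,0,0],[0,0,0,0,0,0],[0,0,0,0,0,0]]]' -1;  python3 -m crank '[[[0,0,-0.4,0,0,0],[0,0,-0.6,0,0,0],[0,0,-1,0,0,0],[0,0,-1,0,0,0],[0,0,-1,0,0,0],[-0.5,0.5,-1,0,0,0],[-0.5,0.9,-1,0,0,0],[0,0.9,-0.3,0,0,0],[0,0.9,0,0,0,0],[0,0.9,0,0,0,0],[0,0,0,0,0,0],[0,0,0,0,0,0]]]'; sed -i 's/w6/w7/' chk.py; python3 chk.py
```

```text
clock: 21.85
eef_pos: [543.7, -65.5, 88.1]
tool_rot: [3.136, -0.026, 0.125]
force: [0.8, 6.5, 4.3]
width: 20.6
clock: 22.27
eef_pos: [540.9, -70.7, 87.9]
tool_rot: [3.133, -0.022, 0.12]
force: [-0.7, 0.5, -0.7]
width: 79.3
clock: 23.27
eef_pos: [516.7, -202.6, 288.0]
tool_rot: [3.128, -0.019, 0.122]
force: [0.6, 0.8, -0.2]
width: 85.4
flange 4485 90.48810995927613 [ 542.86970412 -249.69690853   87.48989089] [ 632.5371098  -161.10182585   93.4535126 ]
normal [ 5.01422166e-05  1.57306684e-03 -9.99998761e-01]
tab 160 [ 585.25746684 -180.47908804  116.85108401]
tab 160 [ 591.6474987  -228.24866349  116.69659104]
spacing 48.19507076220172
grip top 311 [544.56597428 -67.90822391 122.80758386] [543.56316452 -67.087214   121.37785505] [20.05331361 18.86712969  8.69449166]
gearbox ((562.3756103515625, -25.606456756591797), (84.37092590332031, 85.24699401855469), 7.531148910522461)
```

View pics/w7.png

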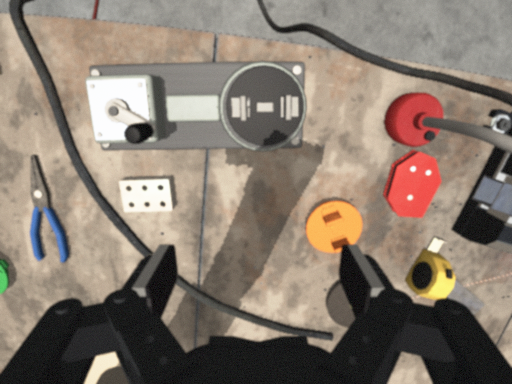

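The cap is still locked (48 mm) and the flange reads 90.5, against 90 expected. The crank may have backed off a few degrees as I relaxed before opening, so I'll regrip, bring it to the stop and release under light pull.

```bash
python3 -m crank '[[[0.3,-0.9,0,0,0,0],[0.3,-0.9,0.3,0,0,0],[0.3,-0.9,0.6,0,0,0],[0.3,-0.8,0.8,0,0,0],[0,-0.4,0.8,0,0,0],[0,0,0.8,0,0,0],[0,0,0,0.1,-0.1,0],[0,0,0,0,0,0]]]'; python3 - <<'E'
from h import *
to([544,-67,145],.136)
E
```

```text
clock: 23.98
eef_pos: [539.2, -71.4, 184.2]
tool_rot: [3.141, -0.007, 0.129]
force: [1.1, 0.4, -0.5]
width: 85.6
t 23.9833 at [539.2 -71.4 184.2] shift units [ 0.17 -0.13  1.31] turn [ 0.01 -0.06 -0.07] F [ 1.1  0.4 -0.5] w 85.6
```

```bash
python3 -m crank '[[[0.17,-0.13,0.5,0,-0.06,-0.07],[0,0,0,0,0,0],[-0.03,-0.05,0.6,0,0,0],[0,0,0,0,0,0],[-0.03,-0.05,0.6,0,0,0],[0,0,0,0,0,0],[0,0,0,0,0,0]]]'; python3 - <<'E'
from h import *
to([544,-67,88],.136)
E
```

```text
clock: 24.57
eef_pos: [546.3, -67.3, 142.4]
tool_rot: [3.137, -0.011, 0.133]
force: [1.7, -0.5, 0.5]
width: 85.2
t 24.5667 at [546.3 -67.3 142.4] shift units [-0.09 -0.03  1.81] turn [ 0.04 -0.11 -0.03] F [ 1.7 -0.5  0.5] w 85.2
```

```bash
python3 -m crank '[[[-0.09,-0.05,0.6,0.04,-0.11,0],[0,0,0,0,0,0],[-0.03,-0.05,0.6,0,-0.02,0],[0,0,0,0,0,0],[-0.03,-0.03,0.5,0,-0.02,0],[0,0,0,0,0,0],[0,0,0,0,0,0]]]'; python3 - <<'E'
from h import *
to([544,-67,88],.136)
E
```

```text
clock: 25.15
eef_pos: [549.0, -67.9, 103.7]
tool_rot: [3.136, -0.012, 0.128]
force: [0.3, -0.2, 0.9]
width: 85.2
t 25.15 at [549.  -67.9 103.7] shift units [-0.17 -0.05  0.52] turn [ 0.05 -0.11 -0.07] F [ 0.3 -0.2  0.9] w 85.2
```

```bash
python3 -m crank '[[[-0.18,-0.05,0.25,0.05,-0.11,-0.07],[0,0,0,0,0,0],[-0.03,0,0.25,0,-0.02,0],[0,0,0,0,0,0]]]'; python3 -m crank '[[[0,0,0,0,0,0],[0,0,0,0,0,0],[0,0,0,0,0,0],[0,0,0,0,0,0],[0,0,0,0,0,0],[0,0,0,0,0,0],[0,0,0,0,0,0],[0,0,0,0,0,0],[0,0,0,0,0,0]]]' 1; python3 arc.py 3 4
```

```text
clock: 25.48
eef_pos: [544.5, -67.9, 91.9]
tool_rot: [3.14, -0.003, 0.136]
force: [-0.2, -0.7, -0.4]
width: 85.6
clock: 26.23
eef_pos: [544.8, -67.0, 92.5]
tool_rot: [3.141, -0.004, 0.137]
force: [0.0, 0.4, 1.0]
width: 20.5
t 26.2333 P [544.8 -67.   92.5] r 45.4 ang -112.2 rot [ 3.141 -0.004  0.137] F [0.  0.4 1. ] w 20.5
[[-0.06, -0.05, 0.18], [-0.06, -0.04, -0.0], [-0.06, -0.05, -0.0], [-0.06, -0.05, -0.0]]
```

```bash
for i in 1 2 3; do python3 -m crank '[[[-0.1,-0.07,0,0,0,0]]]'; done
```

```text
clock: 26.32
eef_pos: [542.5, -66.0, 92.5]
tool_rot: [3.14, -0.005, 0.136]
force: [1.0, -1.7, -1.0]
width: 20.6
clock: 26.4
eef_pos: [540.5, -65.1, 92.6]
tool_rot: [3.139, -0.008, 0.136]
force: [7.8, -3.5, -7.9]
width: 20.6
clock: 26.48
eef_pos: [540.4, -64.9, 92.8]
tool_rot: [3.136, -0.015, 0.135]
force: [11.4, -4.7, -13.1]
width: 20.9
```

It had backed off by about 0.1 rad and is now at the stop, with force building. I'll open under a light pull.

```bash
python3 -m crank '[[[-0.06,-0.04,0,0,0,0],[0,0,0,0,0,0],[0,0,0,0,0,0],[0,0,0,0,0,0],[0,0,0,0,0,0],[0,0,0,0,0,0]]]' -1; python3 -m crank '[[[0,0,-0.4,0,0,0],[0,0,-0.6,0,0,0],[0,0,-1,0,0,0],[0,0,-1,0,0,0],[0,0,-1,0,0,0],[-0.5,0.5,-1,0,0,0],[-0.5,0.9,-1,0,0,0],[0,0.9,-0.3,0,0,0],[0,0.9,0,0,0,0],[0,0.9,0,0,0,0],[0,0,0,0,0,0],[0,0,0,0,0,0]]]'; sed -i 's/w7/w8/' chk.py; python3 chk.py
```

```text
clock: 26.98
eef_pos: [536.5, -63.5, 92.5]
tool_rot: [3.136, -0.013, 0.135]
force: [-0.4, -0.9, 0.4]
width: 85.6
clock: 27.98
eef_pos: [519.0, -190.9, 291.9]
tool_rot: [3.136, -0.01, 0.142]
force: [0.2, 0.5, -0.1]
width: 85.6
flange 4403 90.42823146273523 [ 542.70195812 -249.45024415   87.58922385] [ 632.59789751 -159.37052572   93.38979153]
normal [-0.00195885  0.00162021 -0.99999677]
tab 148 [ 584.82990763 -180.4688491   117.02933106]
tab 159 [ 591.21097549 -228.27737841  116.48087833]
spacing 48.23249425499803
grip top 293 [544.40086996 -67.1665965  122.94628405] [543.41157194 -66.30208112 121.74386056] [21.04764019 18.80877483  9.12816483]
gearbox ((562.4544677734375, -25.177597045898438), (83.2729721069336, 84.72463989257812), 6.996332168579102)
```

View pics/w8.png

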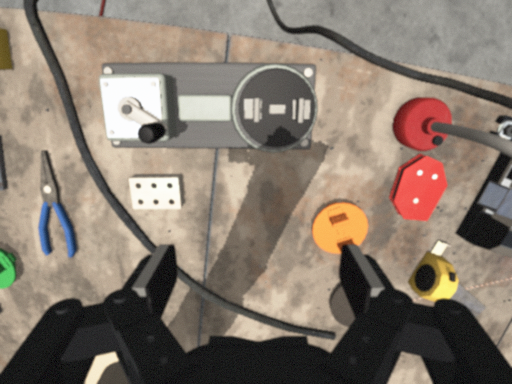

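```bash
python3 -c "
from cell import ctrl
print(ctrl.finish_job())"
```

```text
the job is handed in; nothing more can be done
None
```

The cap is locked on the camera's rim, the camera is wound down to the crank's stop, and the job is handed in at about 28 s with the gripper clear of everything.

- **Capping:** On the first release the opening pads lifted the cap about 3 mm, leaving its teeth resting on the lip. I pinched it again, pressed it home and opened the jaws in steps while pressing. After that the tabs were 48 mm apart (fully sprung out) and the flange was level.
- **Side effect:** My pressing peaked at about 24 N, above the 15 N the barrel is said to hold. It turned the crank by roughly 0.4 rad, so the camera was about 1 mm down when the cap locked.
- **Winding down:** I turned the crank clockwise to a firm stop, released, then regripped and pulled once more. That moved the grip less than 1 mm.
- **Last check:** The tabs are 48.2 mm apart. The flange top is at 90.4 mm, against 90.0 expected; that 0.4 mm matches the bias in my depth readings. In the last picture the other things look as they did before.

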